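Fit the plain plate to the vegetable slicer

ROBOT

A 6-joint arm with a two-finger parallel gripper is mounted at the origin on a cart in front of the work surface, level with it; the furniture and walls round the work are solid. World frame = base frame: x ahead of the robot, y to its left, z up, the work surface at z = 0. Lengths are in m, angles in rad, forces in N, time in s.
With the tool pointing down it reaches from about 0.3 to 0.875 m from the base axis. Payload 6.4 kg.
Tool frame: the origin (TCP) lies on the centre line of the jaws, within the pads' length; the fingertips stand 25 mm ahead of it and the grasp point (between the pads) lies 6 mm ahead of it (ctrl.tip_reach is the distance from the TCP to the fingertips, in m); z points along the fingers, y is the line along which they close (so a half turn about z gives the same grasp; the last joint's range is limited). The gripper opens to 85 mm and grips with 20 to 120 N. Pads are 22 mm wide; open, the fingers measure 114 mm over their backs; the gripper's body (76 mm by 85 mm) begins 54 mm behind the grasp point. The pads swing forward as they close: fully open they stand 13 mm farther back than shut.
Start: joints at [-1.413, 0.181, 1.607, -0, 1.354, -0.206], TCP at [0.205, -0.537, 0.256] pointing down, gripper open.
Joint ranges: [-2.99, 2.99], [-0.89, 2.07], [0.3, 2.58], [-1.14, 4.28], [0, 2.63], [-3.12, 3.12]. Speed limits (rad/s): [2.57, 2.57, 3.01, 3.14, 3.14, 3.14].

INTERFACE

Orientations are given as a unit quaternion [w, x, y, z].
In Python, from bench import ctrl gives the robot as it stands.
- The arm moves only by the tool servo_tool, never from a script. Its argument "motion" is a list that holds one entry, the list of rows, each a list of 5 numbers: the shift along the tool's x, y, z in cm, then the turn about the tool's z in degrees, then the closure, from -1 (fully open) to 1 (shut). In form: [[[dx, dy, dz, twist, claw], ...]]. A call has 1 to 5 rows; each row is the pose to reach, as a shift and turn from the pose commanded when the call began, along the tool's axes at that moment; what a row does not reach only later rows make up. A row lasts 1/10 s, in which the tool goes at most 50 mm and 8.59 degrees, less where a joint would pass 70% of its speed; a pose out of reach is approached as far as the arm can. A call with a gripper value outside its range is refused whole. The fingers move at their own pace and stop on an object; the grip force is fixed at half the most. Time passes only in rows, so rows that repeat a pose let the fingers close. It gives the time, the measured TCP pose, the force, the opening and the grip force at its end, in the units of the state.
- ctrl.get_obs(): the state, without advancing time (a new reading comes with each control period).
- ctrl.camera(name): name is "scene" or "top" or "wrist"; returns a dict with "pixels" (480x640x3 uint8, red, green, blue), "depth" (480x640 float32, m along the optical axis (not along the pixel's ray), 0 where there is no reading), "fx", "fy", "cx", "cy" (pixels), "k1" (the pictures are not rectified: a ray, as slopes to the right and down, at radius r is drawn at 1 + k1 r^2 times it, then the intrinsics apply), "R" (3x3) and "t" (3): a world point X has camera coordinates R X + t; the wrist camera has in their place "hand_eye" (4x4, takes a point from camera to tool coordinates, whose origin is the TCP and whose axes are the flange's). Camera axes: x right, y down, z forward; pixel columns grow to the right and rows downward; lengths in m; the calibration is good to about 2 mm. A picture is of the moment at which its call begins: read the wrist's pose just before it.
- ctrl.hand_in(): hands the job in; it is judged then, once.
The state is a dict: "time_s": time; "q": joint angles; "dq": joint speeds; "joint_efforts": joint torques, N m; "eef_pos": TCP position; "eef_rot": TCP orientation; "wrist_force": force on the tool from outside, world axes, zero at the start; "torque": the same for the moment, N m; "opening": opening from 0.0 (shut) to 1.0 (fully open); "grasp_force": force on a finger pad.
Only numpy, scipy, OpenCV 4.12 (cv2) and the standard library are available. Lean on these libraries where they do the work, as an engineer would, in place of code of your own. Each camera call takes 0.05 s, during which the arm holds its last target. There are 200 camera calls.

TASK

I am about to slice the lemon: please fit the plain plate, the one with the orange grip, to the white vegetable slicer. Lay it between the side rails behind the two keeper lugs, then slide it forward, front edge under the lugs, until its hole drops over the locating pin and the plate lies flat all along; the last user clamped the pin somewhere in its short slot, so feel for it and do not force anything. Leave the comb plate, the lemon and the garlic where they are.

Things in the scene. Friction and masses are not known exactly. Their poses are not given: they have to be found in the camera images.
- plain_plate: Plain slicing plate, loose, about 120 g, 138 x 76 x 5 mm, pale metal with grey lengthwise ribs and an orange finger grip; lies right way up on the worktop. Origin: underside, on the axis of its only hole (round, through, 12.5 mm wide). +x points to the front edge (dark steel strip), 105 mm ahead of the hole; the rear edge is 33 mm behind it; z up. Centre of mass about 35 mm ahead of the hole.
- plain_plate_grip (a point): Top centre of the plain plate's orange finger grip: an upright bar 13 mm thick along the plate's x, 46 mm wide along y, 20 mm high on the plate's top face (z = 5 to 25 mm), its rear face flush with the rear edge. Take it from above across its 13 mm. Axes as the plate's; 26.5 mm behind the hole.
- plain_plate_front (a point): Middle of the plain plate's front edge, on the underside, 105 mm ahead of the hole. Axes as the plate's.
- plain_plate_rear (a point): Middle of the plain plate's rear edge, on the underside, 33 mm behind the hole. Axes as the plate's.
- comb_plate: Comb plate, loose, not wanted: plate, hole, grip and axes as the plain plate's, but the grip is green and a row of upright steel teeth, to 17 mm high, crosses it 74 mm ahead of the hole. The two plates may have swapped places.
- slicer: White vegetable slicer, fast on the worktop, 257 x 97 mm (x = -90 to 167 mm). Origin on the worktop under the middle of the pin's slot; +x is the way a plate slides in, y across, z up. A plate lies on two ledges (tops z = 30 mm, |y| 22 to 40 mm, x = -90 to 120 mm) between rails at y = +-39.5 mm (1.5 mm play each side), flared outwards up to z = 46 mm. Near cross bar: top z = 28 mm.
- slicer_slot (a point): Middle of the pin's slot, on the centre line at ledge height (z = 30 mm); NOT the pin itself. The upright steel pin, 9 mm thick with a rounded top 6 mm above the ledges, is clamped at y = 0 anywhere from 5 mm behind to 5 mm ahead of this point along the slicer's x, elsewhere each time; pushes under 80 N do not shift it. Axes as the slicer's.
- slicer_lugs (a point): Between the two keeper lugs at their rear (entry) side, at ledge height: 90 mm ahead of the slot's middle. The lugs (22 mm long along x, |y| over 30 mm) reach over a plate's front corners with 11 mm free below and end 16 mm above the ledges. A plate's front runs against end stops 30 mm ahead of this point; the knife crosses there, 11 to 13 mm above the ledges. Axes as the slicer's.
- plain_plate_hole (a point): Centre of the plain plate's hole on its underside. With the hole short of the pin, a plate on the bed leans: front edge on the ledges, rear up on the pin top, as long as the pin is behind the centre of mass; else it tips back. Pushed on slowly (under 50 mm/s; it takes about 1 N), it drops flat on the ledges when the hole comes over the pin, and the pin then stops it.
- coffee_mill: Fixed wooden coffee mill, 236 mm tall with its crank, between the plates and the slicer (x 0.42 to 0.62, y -0.12 to 0.09 m). Other fixed things: a spice chest behind the plates (x over 0.61 m, 205 mm tall), a biscuit tin (x under 0.475, y over 0.26 m, 103 mm tall), and a round lamp 0.38 m wide over the robot, centre at y = -0.21 m, underside at z = 0.92 m: keep the elbow low.
- lemon_1: Yellow lemon, 72 mm long, loose bystander on the worktop.
- garlic_1: Garlic bulb, 52 mm, loose bystander.

How it is judged:
On the way:
1. the plate's front edge is under the keeper lugs while its rear still rides up on the pin (x of plain_plate_front in the frame of slicer above 0.093 m and z of plain_plate_front in the frame of slicer below 0.038 m and z of plain_plate_rear in the frame of slicer above 0.034 m), for 0.05 s.
At the end, for the whole second after the job is handed in: The plain plate lies flat in the slicer at rest: front and rear edge down on the ledges to within 2.5 mm, tilt under 0.03 rad, on the centre line within 4 mm, its front edge at least 5 mm under the keeper lugs, which the pin allows only with the hole over it (x of plain_plate_front in the frame of slicer above 0.095 m and z of each of plain_plate_front, plain_plate_rear in the frame of slicer below 0.0325 m and z of plain_plate_rear in the frame of slicer above 0.027 m and angle between plain_plate's own z axis and vertical below 0.03 rad and y of plain_plate in the frame of slicer between -0.004 and 0.004 m and linear speed of plain_plate below 0.02 m/s); the robot touches nothing.
It fails at once if the plate is forced: pressed on the slicer or its pin with more than 40 N (contact force between plain_plate and slicer above 40 N).
It fails at once if the comb plate is moved by more than 30 mm (distance of comb_plate from where it was at the start of the episode above 0.03 m).
It fails at once if the lemon or the garlic is moved by more than 40 mm (distance of any of lemon_1, garlic_1 from where it was at the start of the episode above 0.04 m).
It also fails if it takes over 54 s, if anything falls off the work surface, if the arm or the gripper's body presses on something with over 40 N, if the wrist force passes 120 N, or if a joint passes its speed limit or range.

## Working session

There is one attempt and no reset: what is moved stays moved. The work goes in short steps, Python scripts to look and compute and a tool call to move; the robot and the scene stay as the last step left them, time stands still between calls to the robot, and variables do not carry over. Pictures are saved under pics/ and viewed, at most 10 in all, crops included, and the job is handed in when it is done.

Besides the shell and the picture viewer there is one more tool, called by a JSON object that holds its "op" and its "data", one argument or row to a line. servo_tool: Moves the arm, as the interface text tells. Its arguments: {"type":"object","properties":{"motion":{"type":"array"}},"required":["motion"]}

```bash
mkdir -p pics; ls; python3 - <<'E'
from bench import ctrl
import cv2,numpy as np,pickle
o=ctrl.get_obs();print({k:np.round(v,3) for k,v in o.items()},ctrl.tip_reach)
for n in("top","scene"):
    c=ctrl.camera(n);pickle.dump(c,open(n+'.pkl','wb'));cv2.imwrite(f'pics/{n}1.png',c['pixels'][:,:,::-1])
    print(n,c['fx'],c['k1'],np.round(-c['R'].T@c['t'],3))
E
```

```text
pics
{'time_s': np.float64(0.0), 'q': array([-1.413,  0.182,  1.608, -0.   ,  1.354, -0.206]), 'dq': array([ 0.001, -0.002,  0.002,  0.002,  0.001, -0.001]), 'joint_efforts': array([ 1.0000e-03, -4.4487e+01, -3.5133e+01, -0.0000e+00,  9.0000e-03,
        0.0000e+00]), 'eef_pos': array([ 0.205, -0.537,  0.255]), 'eef_rot': array([-0.001,  0.983,  0.181,  0.   ]), 'wrist_force': array([ 0.362, -0.3  ,  0.263]), 'torque': array([ 0.055, -0.015, -0.085]), 'grasp_force': np.float64(0.0), 'opening': np.float64(1.002)} 0.025
top 461.0890409681336 0.021055545175853632 [ 0.341 -0.015  1.288]
scene 588.6609469561386 0.05949695471360003 [ 0.463 -1.232  1.019]
```

View pics/top1.png

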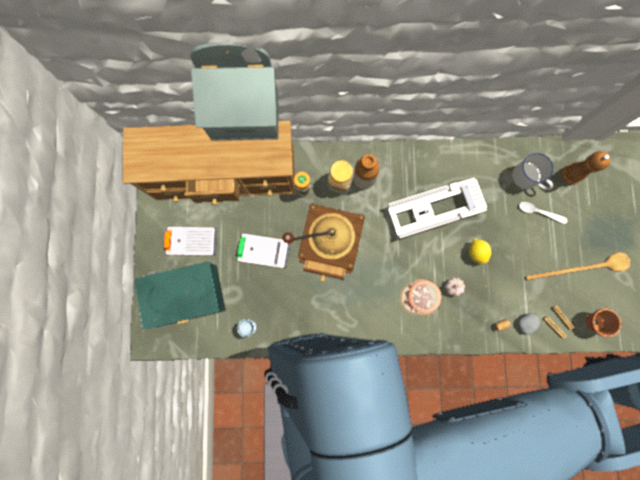

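View pics/scene1.png

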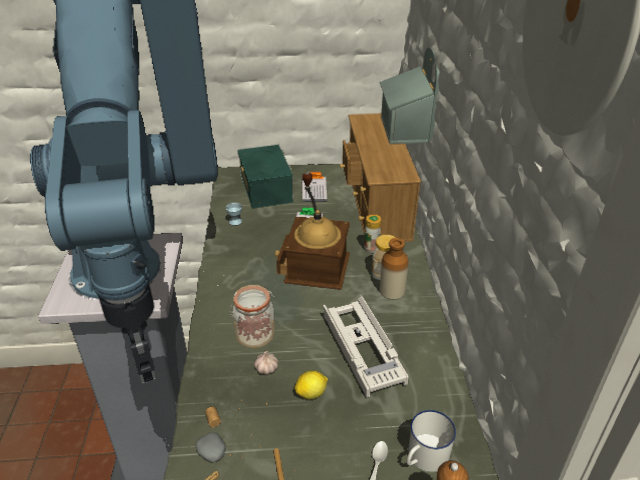

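Top view: the plain plate (orange grip at 167,240; front to the right, about 214,241) lies left of the comb plate (green, 262,250). The slicer runs from (390,225) to (485,195), with the lugs at the right end. The lemon is at (480,251) and the garlic at (455,287). In the scene view, the pin shows mid-slicer.

```bash
cat > h.py <<'E'
import numpy as np,cv2
def rays(c,uv):
    K=np.array([[c['fx'],0,c['cx']],[0,c['fy'],c['cy']],[0,0,1]])
    return cv2.undistortPoints(np.float64(uv).reshape(-1,1,2),K,np.array([c['k1'],0,0,0.])).reshape(-1,2)
def pose(c,o=None):
    "camera->world R,t"
    if 'R' in c: return c['R'].T,-c['R'].T@c['t']
    from scipy.spatial.transform import Rotation as Ro
    T=np.eye(4);w,x,y,z=o['eef_rot'];T[:3,:3]=Ro.from_quat([x,y,z,w]).as_matrix();T[:3,3]=o['eef_pos'];T=T@c['hand_eye'];return T[:3,:3],T[:3,3]
def cloud(c,o=None):
    v,u=np.mgrid[:480,:640];n=rays(c,np.stack([u.ravel(),v.ravel()],1));d=c['depth'].ravel()
    R,t=pose(c,o);return (np.c_[n*d[:,None],d]@R.T+t).reshape(480,640,3)
def plane(c,uv,z,o=None):
    R,t=pose(c,o);r=np.c_[rays(c,uv),np.ones(len(np.atleast_2d(uv)))]@R.T
    return t+r*((z-t[2])/r[:,2])[:,None]
def rect(P):
    (cx,cy),(w,h),a=cv2.minAreaRect(np.float32(P[:,:2]*1000))
    if w<h:w,h,a=h,w,a+90
    return np.round([cx,cy,w,h,(a+90)%180-90],1)
E
python3 - <<'E'
from h import *;import pickle
c=pickle.load(open('top.pkl','rb'));X=cloud(c);p=c['pixels'].astype(int);hsv=cv2.cvtColor(c['pixels'],cv2.COLOR_RGB2HSV)
box=lambda a,b,e,f:(np.arange(640)[None]>=a)&(np.arange(640)[None]<b)&(np.arange(480)[:,None]>=e)&(np.arange(480)[:,None]<f)
print('table z',np.median(X[...,2][box(330,400,300,330)]))
br=(hsv[...,1]<60)&(hsv[...,2]>120)
og=(hsv[...,1]>150)&(hsv[...,2]>150)&(hsv[...,0]<20)
for n,b,m in(('slicer',box(375,500,165,250),br),('plate',box(155,220,220,262),br),('grip',box(155,180,220,262),og)):
    M=(b&m).astype(np.uint8);k,l,s,_=cv2.connectedComponentsWithStats(M);i=1+np.argmax(s[1:,4]);m=l==i
    v,u=np.nonzero(m);print(n,m.sum(),'z',np.percentile(X[m][:,2],[5,25,50,75,95]).round(3))
    for z in (0.005,.025,.046): print(z,rect(plane(c,np.c_[u,v],z)), 'depth rect',rect(X[m]))
im=c['pixels'][:,:,::-1]
cv2.imwrite('pics/c.png',np.hstack([cv2.resize(im[215:265,150:230],(400,500)[::1] if 0 else (400,250),interpolation=2),cv2.resize(im[165:245,380:500],(400,250),interpolation=2)]))
E
```

```text
table z 0.0006390796911814878
slicer 9747 z [-0.003 -0.     0.002  0.025  0.044]
0.005 [ 624.6 -334.5  358.6  244.2   88.6] depth rect [ 596.9 -249.2  605.   340.5  -71.8]
0.025 [ 620.2 -329.5  353.   240.4   88.6] depth rect [ 596.9 -249.2  605.   340.5  -71.8]
0.046 [ 615.5 -324.3  347.1  236.4   88.6] depth rect [ 596.9 -249.2  605.   340.5  -71.8]
plate 2532 z [-0.003  0.001  0.003  0.006  0.01 ]
0.005 [542.6 375.6 184.7 116.6  88.8] depth rect [496.1 220.1 540.6 160.2  73. ]
0.025 [539.5 369.5 181.8 114.8  88.8] depth rect [496.1 220.1 540.6 160.2  73. ]
0.046 [536.2 363.1 178.8 112.9  88.8] depth rect [496.1 220.1 540.6 160.2  73. ]
grip 84 z [0.    0.009 0.023 0.026 0.029]
0.005 [545.  431.2  56.8  16.8   1.7] depth rect [544.6 430.1  58.2  25.9  -3.3]
0.025 [541.8 424.2  55.9  16.5   1.7] depth rect [544.6 430.1  58.2  25.9  -3.3]
0.046 [538.5 416.9  55.   16.3   1.7] depth rect [544.6 430.1  58.2  25.9  -3.3]
```

```bash
cat >> h.py <<'E'
def shift(o,xyz,ydir=None):
    "tool-axes shift in cm to world xyz; twist deg so tool y points along world angle ydir (deg)"
    from scipy.spatial.transform import Rotation as Ro
    w,x,y,z=o['eef_rot'];R=Ro.from_quat([x,y,z,w]).as_matrix()
    d=R.T@(np.array(xyz)-o['eef_pos'])*100
    a=np.degrees(np.arctan2(R[1,1],R[0,1]));tw=None if ydir is None else (a-ydir+180)%360-180
    return np.round(d,2),np.round(a,2),tw
E
python3 - <<'E'
from h import *;import pickle
from bench import ctrl
c=pickle.load(open('top.pkl','rb'));X=cloud(c);hsv=cv2.cvtColor(c['pixels'],cv2.COLOR_RGB2HSV)
U=np.arange(640)[None];V=np.arange(480)[:,None]
for n,b,t in(('slicer',(U>375)&(U<500)&(V>165)&(V<250),205),('plate',(U>155)&(U<220)&(V>220)&(V<262),170)):
    m=b&(hsv[...,1]<40)&(hsv[...,2]>t)
    k,l,s,_=cv2.connectedComponentsWithStats(m.astype(np.uint8));i=1+np.argmax(s[1:,4]);v,u=np.nonzero(l==i)
    z={'slicer':.04,'plate':.005}[n];print(n,s[i],rect(plane(c,np.c_[u,v],z)))
o=ctrl.get_obs();w=ctrl.camera('wrist');print(w['hand_eye'].round(3),w['fx'],w['cx'],w['cy'])
print(shift(o,[.5,-.3,.36],-70))
E
```

```text
slicer [ 389  177   98   61 2597] [ 617.4 -323.8  262.2  103.1  -73.7]
plate [ 166  226   49   30 1256] [542.3 366.6 133.1  82.5  88.8]
[[-0.001 -0.956 -0.295  0.074]
 [ 1.    -0.    -0.     0.   ]
 [ 0.    -0.295  0.956 -0.118]
 [ 0.     0.     0.     1.   ]] 407.292872776918 315.325703798895 241.97267747228074
(array([ 36.04, -11.64, -10.42]), np.float64(-69.15), np.float64(0.8455314727693235))
```

```bash
python3 - <<'E'
from h import *
from bench import ctrl
print(shift(ctrl.get_obs(),[.66,-.32,.24],-73.7))
E
```

```text
(array([50.28, -4.07,  1.57]), np.float64(-69.15), np.float64(4.545123336041456))
```

{"op": "servo_tool", "data": {
  "motion": [
    [[5,-0.4,0,0,-1],[10,-0.8,0,0,-1],[15,-1.2,0,0,-1],[20,-1.6,0.5,0,-1],[25,-2,0.8,0,-1]]
  ]
}}

```text
time_s: 0.65
eef_pos: [0.4316, -0.429, 0.248]
eef_rot: [-0.0, 0.984, 0.181, -0.0]
wrist_force: [-1.3, -1.4, -0.0]
opening: 1.002
grasp_force: 0.0
```

{"op": "servo_tool", "data": {
  "motion": [
    [[5,-0.4,0,0,-1],[10,-0.8,0,0,-1],[15,-1.2,0,0,-1],[20,-1.6,0.5,0,-1],[25,-2,0.8,4.5,-1]]
  ]
}}

```text
time_s: 1.15
eef_pos: [0.6571, -0.3217, 0.2397]
eef_rot: [-0.0, 0.99, 0.142, -0.0]
wrist_force: [0.0, -1.2, 0.8]
opening: 1.002
grasp_force: 0.0
```

{"op": "servo_tool", "data": {
  "motion": [
    [[0,0,0,0,-1],[0,0,0,0,-1]]
  ]
}}

```text
time_s: 1.35
eef_pos: [0.6562, -0.3217, 0.2388]
eef_rot: [-0.001, 0.99, 0.144, -0.001]
wrist_force: [0.1, 1.1, -0.8]
opening: 0.997
grasp_force: 0.0
```

```bash
python3 - <<'E'
from h import *;import pickle
from bench import ctrl
o=ctrl.get_obs();c=ctrl.camera('wrist');pickle.dump((o,c),open('w1.pkl','wb'))
print(o['time_s'],o['eef_pos'],shift(o,[.66,-.32,.24],-73.7),np.abs(o['dq']).max())
cv2.imwrite('pics/w1.png',c['pixels'][:,:,::-1])
E
```

```text
1.35 [ 0.65617492 -0.3216594   0.23878272] (array([ 0.41, -0.05, -0.12]), np.float64(-73.5), np.float64(0.2044985938369166)) 0.04315470463948874
```

View pics/w1.png

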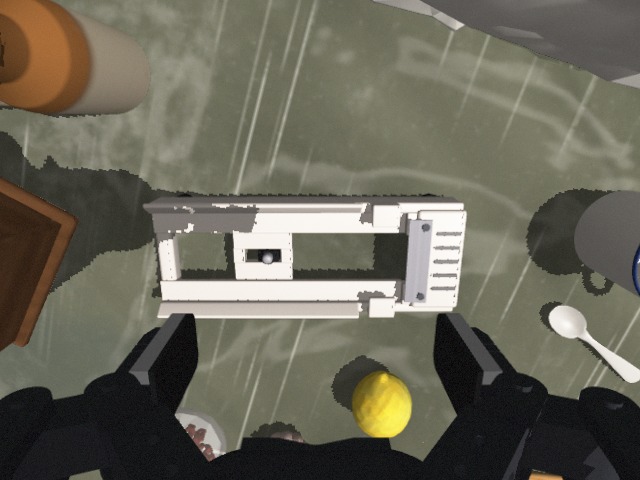

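Wrist view: the slicer is seen whole and nearly aligned. The slot spans about (247–281, 256), the pin is at (268,257), the lugs' rear sides are at (373,214) and (369,307), and the inner ledge edges are at rows of about 234 and 280.

```bash
python3 - <<'E'
from h import *;import pickle
o,c=pickle.load(open('w1.pkl','rb'));g=cv2.GaussianBlur(cv2.cvtColor(c['pixels'],cv2.COLOR_RGB2GRAY),(0,0),1).astype(float)
def edge(a,lo,hi,sgn):
    d=np.diff(a[lo:hi])*sgn;i=int(np.argmax(d));
    if 0<i<len(d)-1:
        y0,y1,y2=d[i-1:i+2];i+=.5*(y0-y2)/(y0-2*y1+y2+1e-9)
    return lo+i+.5
L={}
cols=list(range(185,230))+list(range(300,365))
up=np.array([(u,edge(g[:,u],225,245,-1)) for u in cols]);dn=np.array([(u,edge(g[:,u],270,290,1)) for u in cols])
A=plane(c,up,.03,o);B=plane(c,dn,.03,o)
def fit(P):
    vx,vy,x0,y0=cv2.fitLine(np.float32(P[:,:2]),cv2.DIST_HUBER,0,.01,.01).ravel()
    if vy>0:vx,vy=-vx,-vy
    return np.array([x0,y0]),np.array([vx,vy])
(pa,da),(pb,db)=fit(A),fit(B);print('yaws',np.degrees(np.arctan2(da[1],da[0])),np.degrees(np.arctan2(db[1],db[0])))
d=da+db;d/=np.linalg.norm(d);n=np.array([-d[1],d[0]]);ya,yb=n@pa,n@pb;print('width',ya-yb,'(44mm)');yc=(ya+yb)/2
rows=range(251,262)
f=lambda uv,z:plane(c,np.atleast_2d(uv),z,o)[:,:2]@d
print('lug up',f([(edge(g[v],364,382,1),v) for v in range(208,222)],.046).round(4),'lug dn',f([(edge(g[v],362,376,1),v) for v in range(301,314)],.046).round(4))
print('slot',f([(edge(g[v],240,255,-1),v) for v in (251,253,255,257,259)],.03).round(4),f([(edge(g[v],274,290,1),v) for v in (251,253,255,257,259)],.03).round(4))
print('near end',f([(edge(g[v],150,170,1),v) for v in range(240,275,4)],.028).round(4), 'far end',f([(edge(g[v],455,475,-1),v) for v in range(225,300,8)],.03).round(4))
pp=plane(c,[(268,257)],.035,o)[0,:2];print('pin',pp,pp@d,pp@n-yc)
X=cloud(c,o);print('ledge z',np.median(X[285:296,300:350,2]),np.median(X[290:300,190:230,2]))
np.save('sl.npy',np.r_[d,n,yc]);print(d,n,yc)
E
cat > /tmp/x.py <<'E'
E
```

```text
yaws -73.722855 -73.46216
width 0.04339409 (44mm)
lug up [0.539  0.539  0.539  0.539  0.539  0.539  0.539  0.539  0.539  0.5391
 0.539  0.5391 0.5391 0.5391] lug dn [0.5392 0.5392 0.5393 0.5393 0.5393 0.5392 0.5392 0.5392 0.5391 0.5392
 0.5392 0.5392 0.5392]
slot [0.4343 0.4343 0.4344 0.4347 0.4345] [0.4644 0.4645 0.4645 0.4645 0.4646]
near end [0.3645 0.3604 0.3597 0.3596 0.3596 0.3596 0.3596 0.3595 0.3596] far end [0.6185 0.6185 0.6186 0.6186 0.6185 0.6186 0.6187 0.6187 0.6188 0.6188]
pin [ 0.60757075 -0.2946212 ] 0.4542419862381197 0.0015728560797361735
ledge z 0.030916881439294525 0.030862736959566428
[ 0.28246692 -0.95927703] [0.95927703 0.28246692] 0.49803507
```

```bash
python3 - <<'E'
from h import *
from bench import ctrl
print(shift(ctrl.get_obs(),[.58,.39,.32],-91.2))
E
```

```text
(array([ 12.9 , -70.51,  -8.01]), np.float64(-73.59), np.float64(17.610899136242324))
```

{"op": "servo_tool", "data": {
  "motion": [
    [[0,0,-4,0,-1],[0.5,-3,-8,0,-1],[1.4,-7.5,-8.0,0,-1],[2.3,-12.3,-8.0,0,-1],[3.2,-17.2,-8.0,0,-1]]
  ]
}}

```text
time_s: 1.9
eef_pos: [0.6365, -0.1494, 0.3214]
eef_rot: [0.0, 0.99, 0.141, 0.001]
wrist_force: [-0.8, 0.0, 0.5]
opening: 0.998
grasp_force: 0.0
```

{"op": "servo_tool", "data": {
  "motion": [
    [[0.9,-4.9,0,0,-1],[1.8,-9.8,0,0,-1],[2.7,-14.7,0,0,-1],[3.6,-19.6,0,0,-1],[4.5,-24.5,0,0,-1]]
  ]
}}

```text
time_s: 2.4
eef_pos: [0.6112, 0.0988, 0.3212]
eef_rot: [0.0, 0.99, 0.141, 0.001]
wrist_force: [-0.3, -0.7, 0.1]
opening: 0.998
grasp_force: 0.0
```

{"op": "servo_tool", "data": {
  "motion": [
    [[0.9,-4.9,0,0,-1],[1.8,-9.8,0,0,-1],[2.7,-14.7,0,0,-1],[3.6,-19.6,0,0,-1],[4.5,-24.5,0,0,-1]]
  ]
}}

```text
time_s: 2.9
eef_pos: [0.5863, 0.3465, 0.3213]
eef_rot: [0.0, 0.99, 0.141, 0.001]
wrist_force: [0.8, -0.3, -0.3]
opening: 1.003
grasp_force: 0.0
```

```bash
python3 - <<'E'
from h import *
from bench import ctrl
o=ctrl.get_obs();print(o['eef_pos'],shift(o,[.58,.39,.28],-91.2))
E
```

```text
[0.58632032 0.34648742 0.3213293 ] (array([ 0.6 , -4.36,  4.13]), np.float64(-73.78), np.float64(17.418927468769652))
```

{"op": "servo_tool", "data": {
  "motion": [
    [[0.6,-3,0,8,-1],[0.6,-4.4,2,16,-1],[0.6,-4.4,4.1,17.4,-1],[0.6,-4.4,4.1,17.4,-1],[0.6,-4.4,4.1,17.4,-1]]
  ]
}}

```text
time_s: 3.4
eef_pos: [0.5801, 0.3889, 0.2798]
eef_rot: [0.0, 1.0, -0.01, -0.0]
wrist_force: [-0.0, -0.8, 1.0]
opening: 0.999
grasp_force: 0.0
```

```bash
python3 - <<'E'
from h import *;import pickle
from bench import ctrl
o=ctrl.get_obs();c=ctrl.camera('wrist');pickle.dump((o,c),open('w2.pkl','wb'))
print(o['time_s'],o['eef_pos'],np.abs(o['dq']).max())
cv2.imwrite('pics/w2.png',c['pixels'][:,:,::-1])
hsv=cv2.cvtColor(c['pixels'],cv2.COLOR_RGB2HSV)
m=(hsv[...,1]>150)&(hsv[...,2]>130)&(hsv[...,0]<18)
k,l,s,_=cv2.connectedComponentsWithStats(m.astype(np.uint8));i=1+np.argmax(s[1:,4]);v,u=np.nonzero(l==i);print(s[i],rect(plane(c,np.c_[u,v],.025,o)))
E
```

```text
3.4 [0.58013778 0.38889034 0.27982685] 0.03173867075288239
[271 203  16  59 819] [549.1 423.9  57.6  14.5  -2.3]
```

View pics/w2.png

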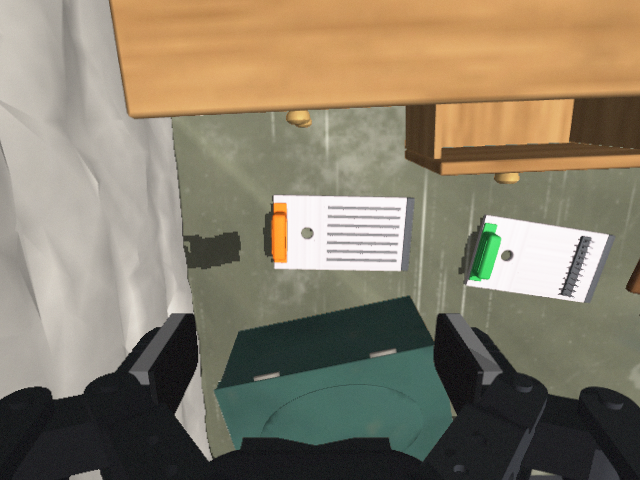

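Wrist view: the plain plate is clear, with its orange grip at (279,233), hole at (307,233) and front strip at (410,234). The chest is above it, the tin below.

```bash
python3 - <<'E'
from h import *;import pickle
o,c=pickle.load(open('w2.pkl','rb'));X=cloud(c,o)
P=c['pixels'].astype(int)
m=np.zeros((480,640),np.uint8);sub=(P.min(2)>150);m[185:280,262:416]=sub[185:280,262:416]
k,l,s,_=cv2.connectedComponentsWithStats(m);i=1+np.argmax(s[1:,4]);v,u=np.nonzero(l==i);print('white',s[i],rect(plane(c,np.c_[u,v],.005,o)))
g=P.sum(2);hm=np.zeros((480,640),bool);hm[222:246,297:319]=g[222:246,297:319]<400
v,u=np.nonzero(hm);print('hole',hm.sum(),plane(c,[(u.mean(),v.mean())],.003,o))
for n,q in(('corners',[(274,195.5),(274,270),(412,197),(408,271)]),):print(n,plane(c,q,.005,o).round(4))
print('chest top z',np.median(X[40:90,200:400,2]),'front x',np.median(X[104:110,200:380,0]), 'knob',plane(c,[(300,126)],.15,o))
t=X[300:430,230:420].reshape(-1,3);print('tin z',np.percentile(t[:,2],[50,90,99]), 'tin xmax',np.percentile(t[t[:,2]>.05][:,0],99));print(o['q'])
E
```

```text
white [ 274  195  133   76 8643] [541.  365.4 130.6  77.5  87.8]
hole 38 [[0.54306508 0.3951189  0.003     ]]
corners [[0.5812 0.4284 0.005 ]
 [0.5035 0.4323 0.005 ]
 [0.5771 0.2935 0.005 ]
 [0.4996 0.2937 0.005 ]]
chest top z 0.2060192760729822 front x 0.6590560659984781 knob [[0.64910211 0.39587153 0.15      ]]
tin z [0.10072065 0.10653818 0.10777035] tin xmax 0.47033348668085834
[ 4.21178760e-01  4.36548558e-01  1.23492337e+00 -2.63951832e-04
  1.47062447e+00  2.01111438e+00]
```

```bash
python3 - <<'E'
from h import *
from bench import ctrl
o=ctrl.get_obs();print(o['eef_pos'],shift(o,[.5435,.4225,.034],-92.2))
E
```

```text
[0.58063154 0.38920502 0.28092496] (array([-3.81, -3.25, 24.69]), np.float64(-91.1), np.float64(1.0979595503817734))
```

{"op": "servo_tool", "data": {
  "motion": [
    [[-2,-1.5,4,1.1,-1],[-3.8,-3.2,9,1.1,-1],[-3.8,-3.2,14,1.1,-1],[-3.8,-3.2,18,1.1,-1],[-3.8,-3.2,20,1.1,-1]]
  ]
}}

```text
time_s: 3.95
eef_pos: [0.541, 0.4215, 0.076]
eef_rot: [0.001, 1.0, -0.019, -0.002]
wrist_force: [-0.5, 0.3, 0.2]
opening: 1.001
grasp_force: 0.0
```

{"op": "servo_tool", "data": {
  "motion": [
    [[0,0,2,0,-1],[0,0,4,0,-1],[0,0,4.6,0,-1],[0,0,4.6,0,-0.2],[0,0,4.6,0,0.2]]
  ]
}}

```text
time_s: 4.45
eef_pos: [0.5437, 0.4234, 0.0353]
eef_rot: [-0.001, 1.0, -0.019, 0.001]
wrist_force: [0.4, 0.0, 0.3]
opening: 0.691
grasp_force: 0.0
```

```bash
python3 - <<'E'
from h import *
from bench import ctrl
o=ctrl.get_obs();print(o['opening'],o['wrist_force'],shift(o,[.5435,.4225,.034],-92.2))
c=ctrl.camera('wrist');cv2.imwrite('pics/w3.png',c['pixels'][:,:,::-1])
E
```

```text
0.6913444071021386 [0.43833353 0.01640756 0.32636285] (array([-0.02,  0.09,  0.13]), np.float64(-92.18), np.float64(0.02021836673316102))
```

View pics/w3.png

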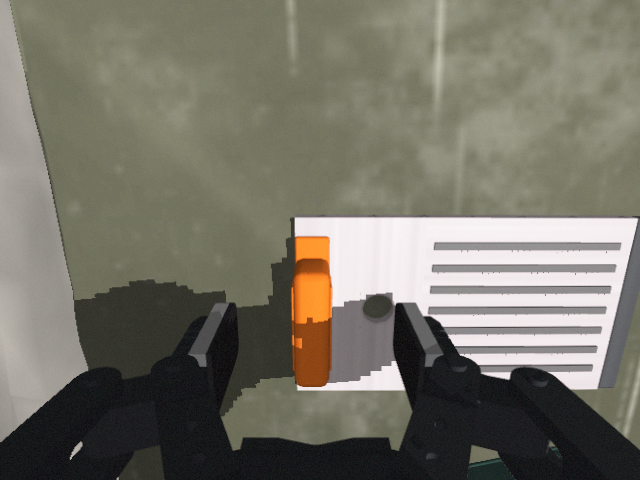

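The grip (311,315) stands centred between the pads (about 222 and 405). I'll close now.

{"op": "servo_tool", "data": {
  "motion": [
    [[0,0,0.1,0,0.5],[0,0,0.1,0,1],[0,0,0.1,0,1],[0,0,0.1,0,1],[0,0,0.1,0,1]]
  ]
}}

```text
time_s: 5.0
eef_pos: [0.5429, 0.4235, 0.0334]
eef_rot: [-0.0, 1.0, -0.019, 0.001]
wrist_force: [-0.4, -1.4, 4.8]
opening: 0.132
grasp_force: 61.1
```

{"op": "servo_tool", "data": {
  "motion": [
    [[0,0,0,0,1],[0,0,0,0,1],[0,0,-2,0,1],[0,0,-5,0,1],[0,0,-7,0,1]]
  ]
}}

```text
time_s: 5.5
eef_pos: [0.5424, 0.4232, 0.1035]
eef_rot: [-0.0, 1.0, -0.019, 0.0]
wrist_force: [0.3, -0.3, -0.2]
opening: 0.133
grasp_force: 60.3
```

```bash
python3 - <<'E'
from h import *;import pickle
from bench import ctrl
o=ctrl.get_obs();print(o['opening'],o['grasp_force'],o['wrist_force'],o['eef_pos'])
c=ctrl.camera('wrist');cv2.imwrite('pics/w4.png',c['pixels'][:,:,::-1]);pickle.dump((o,c),open('w4.pkl','wb'))
E
```

```text
0.133418431240058 60.30043601989746 [ 0.34423234 -0.3429259  -0.19307693] [0.54238207 0.42322258 0.10346548]
```

View pics/w4.png

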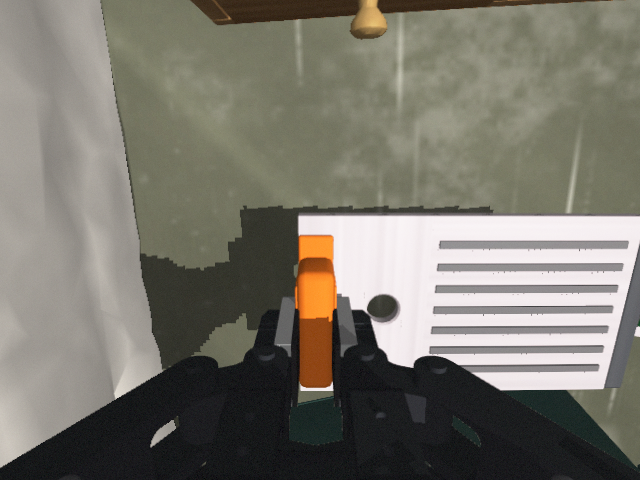

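Plate held: grip between the pads at (317,320), hole at (383,307), long edges at rows of about 214 and 389.

```bash
python3 - <<'E'
from h import *;import pickle
o,c=pickle.load(open('w4.pkl','rb'));X=cloud(c,o)
g=cv2.GaussianBlur(cv2.cvtColor(c['pixels'],cv2.COLOR_RGB2GRAY),(0,0),1).astype(float)
A=np.vstack([X[220:236,440:600].reshape(-1,3),X[376:386,440:590].reshape(-1,3)])
s=np.linalg.lstsq(np.c_[A[:,:2]-A[:,:2].mean(0),np.ones(len(A))],A[:,2],rcond=None)[0];print('plane slope',s, A[:,:2].mean(0))
zt=o['eef_pos'][2]-.0284;print('expected top',zt)
def e(u,lo,hi,sg):return u,lo+np.argmax(np.diff(g[lo:hi,u])*sg)+.5
up=plane(c,[e(u,205,225,1) for u in range(400,600,5)],zt,o);dn=plane(c,[e(u,380,398,-1) for u in range(400,590,5)],zt,o)
a,ydir,_=shift(o,o['eef_pos'],0)
t=np.radians(ydir);yd=np.array([np.cos(t),np.sin(t)]);xd=np.array([-yd[1],yd[0]])
if xd[0]<0: pass
for n,P in(('up',up),('dn',dn)):
    Q=P[:,:2]-o['eef_pos'][:2];p=np.polyfit(Q@yd,Q@xd,1);print(n,'slope deg',np.degrees(np.arctan(p[0])),'at hole',np.polyval(p,.0265))
hm=np.zeros((480,640),bool);hm[290:326,364:402]=g[290:326,364:402]<150
v,u=np.nonzero(hm);H=plane(c,[(u.mean(),v.mean())],zt,o)[0,:2]-o['eef_pos'][:2];print('hole along y,x',H@yd,H@xd,hm.sum(),'ydir',ydir)
E
```

```text
plane slope [-0.1362892   0.66882612  0.08312668] [0.55451093 0.34597422]
expected top 0.07506548299346086
up slope deg 0.04879724357645533 at hole 0.03908243941895933
dn slope deg -3.1561480615405086 at hole -0.03305502300206158
hole along y,x 0.026597823393127874 0.000851215680221188 787 ydir -92.15
```

```bash
python3 - <<'E'
from h import *;import pickle
o,c=pickle.load(open('w4.pkl','rb'));X=cloud(c,o)
for v in (222,232,256,280,300,340,380):
    print(v,[tuple((X[v-1:v+2,u-3:u+4].reshape(-1,3).mean(0)*1000).round(1)) for u in (350,420,500,600)])
g=cv2.GaussianBlur(cv2.cvtColor(c['pixels'],cv2.COLOR_RGB2GRAY),(0,0),1).astype(float)
print([int(205+np.argmax(np.diff(g[205:225,u]))) for u in range(310,620,30)],[int(375+np.argmax(-np.diff(g[375:400,u]))) for u in range(400,610,20)])
E
```

```text
222 [(np.float64(578.7), np.float64(408.5), np.float64(75.9)), (np.float64(577.7), np.float64(382.6), np.float64(76.0)), (np.float64(576.6), np.float64(352.7), np.float64(75.8)), (np.float64(575.2), np.float64(314.7), np.float64(75.8))]
232 [(np.float64(574.8), np.float64(408.5), np.float64(75.8)), (np.float64(573.9), np.float64(382.4), np.float64(76.0)), (np.float64(572.7), np.float64(352.3), np.float64(75.8)), (np.float64(571.2), np.float64(314.1), np.float64(75.7))]
256 [(np.float64(565.3), np.float64(408.6), np.float64(75.7)), (np.float64(564.2), np.float64(381.9), np.float64(75.3)), (np.float64(563.2), np.float64(351.4), np.float64(75.9)), (np.float64(561.6), np.float64(312.4), np.float64(75.7))]
280 [(np.float64(555.6), np.float64(408.8), np.float64(75.8)), (np.float64(554.4), np.float64(381.6), np.float64(75.7)), (np.float64(553.3), np.float64(350.5), np.float64(75.8)), (np.float64(551.6), np.float64(310.8), np.float64(75.9))]
300 [(np.float64(549.3), np.float64(409.2), np.float64(80.5)), (np.float64(546.0), np.float64(381.3), np.float64(75.8)), (np.float64(544.7), np.float64(349.6), np.float64(75.9)), (np.float64(542.9), np.float64(309.2), np.float64(75.7))]
340 [(np.float64(552.2), np.float64(411.9), np.float64(114.3)), (np.float64(528.3), np.float64(380.7), np.float64(76.0)), (np.float64(526.7), np.float64(347.8), np.float64(75.8)), (np.float64(524.9), np.float64(306.3), np.float64(76.1))]
380 [(np.float64(553.2), np.float64(413.6), np.float64(135.0)), (np.float64(551.2), np.float64(395.6), np.float64(133.3)), (np.float64(507.6), np.float64(346.0), np.float64(76.0)), (np.float64(505.3), np.float64(302.7), np.float64(75.9))]
[215, 215, 215, 215, 215, 215, 215, 215, 215, 215, 215] [387, 388, 375, 379, 378, 389, 389, 389, 389, 389, 388]
```

{"op": "servo_tool", "data": {
  "motion": [
    [[0,0,-4,0,1],[0,0,-8.5,0,1],[0,0,-13,0,1],[0,0,-18,0,1],[0,0,-21,0,1]]
  ]
}}

```text
time_s: 6.05
eef_pos: [0.543, 0.4236, 0.3162]
eef_rot: [-0.001, 1.0, -0.019, 0.002]
wrist_force: [0.2, 0.2, 0.1]
opening: 0.132
grasp_force: 60.3
```

```bash
python3 - <<'E'
from h import *
from bench import ctrl
o=ctrl.get_obs();print(o['eef_pos'],o['opening'],shift(o,[.5902,-.2448,.31],-73.6))
E
```

```text
[0.54304858 0.42356046 0.31615019] 0.13154505169056332 (array([ 7.22, 66.61,  0.5 ]), np.float64(-92.15), np.float64(-18.55056079710812))
```

{"op": "servo_tool", "data": {
  "motion": [
    [[0.4,3,0,0,1],[0.9,7.5,0,0,1],[1.4,12,0,0,1],[1.9,16.5,0,0,1],[2.4,21,0,0,1]]
  ]
}}

```text
time_s: 6.55
eef_pos: [0.5579, 0.2107, 0.3111]
eef_rot: [0.0, 1.0, -0.019, -0.001]
wrist_force: [1.1, 0.1, -0.9]
opening: 0.13
grasp_force: 60.3
```

{"op": "servo_tool", "data": {
  "motion": [
    [[0.5,4.5,0,0,1],[1,9,0,0,1],[1.5,13.5,0,0,1],[2,18,0,0,1],[2.4,22.5,0,0,1]]
  ]
}}

```text
time_s: 7.05
eef_pos: [0.5735, -0.0151, 0.3112]
eef_rot: [-0.0, 1.0, -0.019, -0.001]
wrist_force: [1.1, -0.5, -0.6]
opening: 0.13
grasp_force: 60.3
```

{"op": "servo_tool", "data": {
  "motion": [
    [[0.5,4.5,0,-6,1],[1,9,0,-12,1],[1.5,13.5,0,-18,1],[2,18,0,-18.5,1],[2.3,21.5,0,-18.5,1]]
  ]
}}

```text
time_s: 7.55
eef_pos: [0.5883, -0.2316, 0.3108]
eef_rot: [-0.0, 0.99, 0.142, -0.001]
wrist_force: [0.3, -0.8, -1.0]
opening: 0.138
grasp_force: 60.3
```

{"op": "servo_tool", "data": {
  "motion": [
    [[0,0,0,0,1],[0,0,0,0,1]]
  ]
}}

```text
time_s: 7.75
eef_pos: [0.5883, -0.2296, 0.3108]
eef_rot: [-0.001, 0.99, 0.141, -0.001]
wrist_force: [-0.4, 1.0, -1.0]
opening: 0.134
grasp_force: 60.3
```

```bash
python3 - <<'E'
from h import *
from bench import ctrl
o=ctrl.get_obs();print(o['eef_pos'],o['opening'],shift(o,[.5902,-.2448,.10],-73.6))
E
```

```text
[ 0.5882959  -0.22962581  0.31076167] 0.1336819454578853 (array([-0.21,  1.56, 21.07]), np.float64(-73.76), np.float64(-0.16409942253591225))
```

{"op": "servo_tool", "data": {
  "motion": [
    [[-0.2,1.6,4,-0.2,1],[-0.2,1.6,9,-0.2,1],[-0.2,1.6,14,-0.2,1],[-0.2,1.6,18,-0.2,1],[-0.2,1.6,20.5,-0.2,1]]
  ]
}}

```text
time_s: 8.25
eef_pos: [0.5895, -0.2417, 0.1029]
eef_rot: [-0.002, 0.989, 0.145, -0.002]
wrist_force: [-0.6, -0.5, -2.0]
opening: 0.135
grasp_force: 60.2
```

{"op": "servo_tool", "data": {
  "motion": [
    [[0,0,0,0,1],[0,0,0,0,1]]
  ]
}}

```text
time_s: 8.45
eef_pos: [0.5917, -0.2438, 0.1077]
eef_rot: [-0.0, 0.989, 0.145, -0.0]
wrist_force: [-0.2, -0.2, 0.2]
opening: 0.136
grasp_force: 60.3
```

```bash
python3 - <<'E'
from h import *;import pickle
from bench import ctrl
o=ctrl.get_obs();print(o['eef_pos'],o['opening'],shift(o,[.5902,-.2448,.083],-73.6))
c=ctrl.camera('wrist');cv2.imwrite('pics/w5.png',c['pixels'][:,:,::-1]);pickle.dump((o,c),open('w5.pkl','wb'))
E
```

```text
[ 0.59172759 -0.24381014  0.10771662] 0.13641466063013705 (array([-0.17,  0.05,  2.47]), np.float64(-73.38), np.float64(0.22406636524391388))
```

View pics/w5.png

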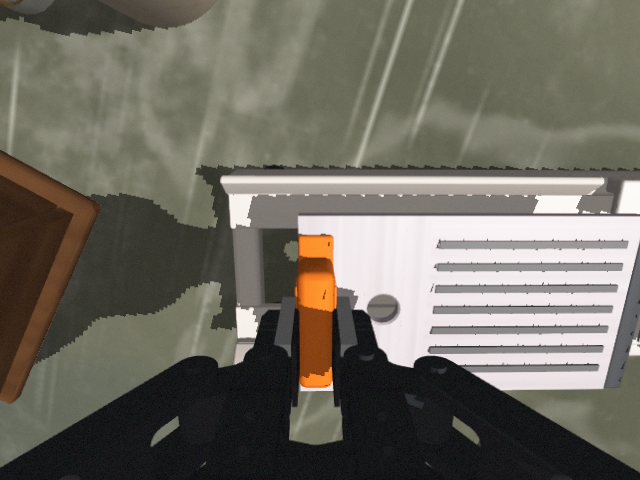

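Plate hovers over the bed: upper rail at row ~185, plate edge at row 215, front strip near (625,300), just short of the lug (610+,185).

{"op": "servo_tool", "data": {
  "motion": [
    [[-0.17,0.05,1,0.2,1],[-0.17,0.05,2,0.2,1],[-0.17,0.05,2.5,0.2,1],[-0.17,0.05,2.9,0.2,1],[-0.17,0.05,2.9,0.2,1]]
  ]
}}

```text
time_s: 9.0
eef_pos: [0.5895, -0.2457, 0.0776]
eef_rot: [-0.0, 0.99, 0.142, -0.001]
wrist_force: [0.3, -0.1, -0.9]
opening: 0.135
grasp_force: 60.2
```

{"op": "servo_tool", "data": {
  "motion": [
    [[0,0,0.2,0,1],[0,0,0.4,0,1],[0,0,0.6,0,1],[0,0,0.6,0,1]]
  ]
}}

```text
time_s: 9.4
eef_pos: [0.5898, -0.2459, 0.0722]
eef_rot: [-0.0, 0.99, 0.142, -0.0]
wrist_force: [-0.7, -0.3, -1.2]
opening: 0.136
grasp_force: 60.2
```

```bash
python3 - <<'E'
from h import *
from bench import ctrl
for i in range(3):
    o=ctrl.get_obs();print(o['eef_pos'],o['wrist_force'],o['torque'],shift(o,[.5902,-.2448,.0695],-73.6)); ctrl.camera('wrist')
E
```

```text
[ 0.58981814 -0.2458671   0.07215452] [-0.69672107 -0.27395953 -1.18241991] [ 0.0846996   0.02260988 -0.01378647] (array([ 0.07, -0.09,  0.27]), np.float64(-73.66), np.float64(-0.05565298883502123))
[ 0.58988936 -0.2459024   0.07232508] [ 0.00871978  0.70310558 -2.09316233] [ 0.0526462  -0.01491111  0.09223795] (array([ 0.06, -0.1 ,  0.28]), np.float64(-73.66), np.float64(-0.057151838414029044))
[ 0.58996419 -0.24595194  0.07240591] [-0.15777364  0.38674397 -1.84588355] [0.0737589  0.04476539 0.01228867] (array([ 0.06, -0.1 ,  0.29]), np.float64(-73.66), np.float64(-0.05634537714831822))
```

{"op": "servo_tool", "data": {
  "motion": [
    [[0.06,-0.1,0.1,0,1],[0.06,-0.1,0.2,0,1],[0.06,-0.1,0.2,0,1]]
  ]
}}

```text
time_s: 9.85
eef_pos: [0.5902, -0.2447, 0.0702]
eef_rot: [-0.0, 0.99, 0.142, -0.0]
wrist_force: [-0.3, 1.1, -1.1]
opening: 0.135
grasp_force: 60.2
```

{"op": "servo_tool", "data": {
  "motion": [
    [[0,0,0.05,0,1],[0,0,0.1,0,1],[0,0,0.1,0,1]]
  ]
}}

```text
time_s: 10.15
eef_pos: [0.5903, -0.2448, 0.0695]
eef_rot: [0.0, 0.99, 0.142, 0.0]
wrist_force: [-0.3, 0.0, 0.1]
opening: 0.14
grasp_force: 60.4
```

{"op": "servo_tool", "data": {
  "motion": [
    [[0,0,0.05,0,0.72],[0,0,0.05,0,0.68],[0,0,0.05,0,0.62],[0,0,0.05,0,0.5],[0,0,0.05,0,0.5]]
  ]
}}

```text
time_s: 10.65
eef_pos: [0.5903, -0.2448, 0.0689]
eef_rot: [0.0, 0.99, 0.142, 0.0]
wrist_force: [0.4, -1.0, 0.3]
opening: 0.251
grasp_force: 0.1
```

```bash
python3 - <<'E'
from h import *;import pickle
from bench import ctrl
o=ctrl.get_obs();print(o['eef_pos'],o['opening'],o['grasp_force'],o['wrist_force'])
c=ctrl.camera('wrist');cv2.imwrite('pics/w6.png',c['pixels'][:,:,::-1]);X=cloud(c,o)
sl=np.load('sl.npy');d,n,yc=sl[:2],sl[2:4],sl[4]
S=lambda P:np.r_[P[:2]@d-.4492,P[:2]@n-yc,P[2]]
print('tcp',S(o['eef_pos']))
for u,v in((420,230),(420,280),(500,230),(500,280),(590,230),(590,280),(590,340)):print((u,v),(S(np.median(X[v-1:v+2,u-3:u+4].reshape(-1,3),0))*1000).round(1))
E
```

```text
[ 0.59027194 -0.24484474  0.06893667] 0.2509521453475641 0.11953473995163222 [ 0.37700195 -1.04737944  0.27762611]
tcp [-0.04759377 -0.00096129  0.06893667]
(420, 230) [-8.8 33.  43. ]
(420, 280) [-7.3 13.1 43. ]
(500, 230) [21.7 32.5 41.1]
(500, 280) [24.9 12.1 40.6]
(590, 230) [57.9 31.8 38.8]
(590, 280) [62.4 11.  38.6]
(590, 340) [ 67.6 -16.2  38.1]
```

View pics/w6.png

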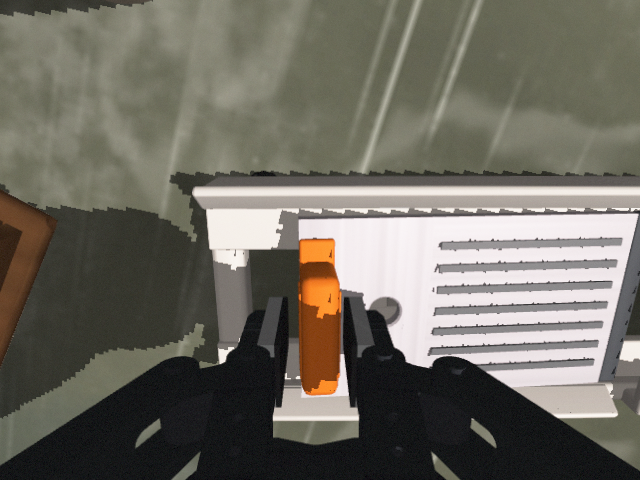

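The plate is released and leans as expected: hole at (385,311), front strip at (625,290), sitting between the rails at a slope of about 0.064. Now I'll push it forward slowly with the rear finger.

{"op": "servo_tool", "data": {
  "motion": [
    [[0,0.2,-0.2,0,0.5],[0,0.4,-0.2,0,0.5],[0,0.6,-0.2,0,0.5],[0,0.8,-0.2,0,0.5],[0,1.0,-0.2,0,0.5]]
  ]
}}

```text
time_s: 11.2
eef_pos: [0.593, -0.2546, 0.0708]
eef_rot: [-0.0, 0.99, 0.142, -0.0]
wrist_force: [-0.1, 0.5, 0.3]
opening: 0.25
grasp_force: 0.2
```

{"op": "servo_tool", "data": {
  "motion": [
    [[0,0.2,0,0,0.5],[0,0.4,0,0,0.5],[0,0.6,0,0,0.5],[0,0.7,0,0,0.5],[0,0.7,0,0,0.5]]
  ]
}}

```text
time_s: 11.7
eef_pos: [0.5951, -0.2614, 0.0709]
eef_rot: [0.0, 0.99, 0.142, 0.0]
wrist_force: [-0.2, 0.7, -0.3]
opening: 0.248
grasp_force: 0.0
```

```bash
cat > m.py <<'E'
from h import *
from bench import ctrl
o=ctrl.get_obs();print(o['time_s'],o['opening'],o['grasp_force'],o['wrist_force'])
c=ctrl.camera('wrist');X=cloud(c,o)
sl=np.load('sl.npy');d,n,yc=sl[:2],sl[2:4],sl[4]
Y=np.dstack([X[...,:2]@d-.4492,X[...,:2]@n-yc,X[...,2]])
hsv=cv2.cvtColor(c['pixels'],cv2.COLOR_RGB2HSV)
m=(hsv[...,1]>150)&(hsv[...,2]>90)&(hsv[...,0]<18)&(np.abs(Y[...,1])<.035)&(Y[...,2]>.03)
top=m&(Y[...,2]>np.percentile(Y[m][:,2],90)-.003);print('tcp x',np.r_[o['eef_pos'][:2]@d-.4492],'grip mean x',Y[top][:,0].mean(),'top z',np.percentile(Y[m][:,2],95))
q=(np.abs(Y[...,1])<.034)&(Y[...,2]>.03)&(Y[...,2]<.047)&(Y[...,0]>-.02)&(Y[...,0]<.085)&(hsv[...,1]<60)
import random
p=np.polyfit(Y[q][:,0],Y[q][:,2],1);print('plate top slope',p[0],'z@0',p[1],q.sum())
g=cv2.cvtColor(c['pixels'],cv2.COLOR_RGB2GRAY);cv2.imwrite(f"pics/m{o['time_s']:.2f}.png",c['pixels'][:,:,::-1])
E
python3 m.py
```

```text
11.7 0.24765732146790376 0.0 [-0.1861485   0.66502826 -0.29045409]
tcp x [-0.03038682] grip mean x -0.03336607181788705 top z 0.06525654127883043
plate top slope -0.06234172540563824 z@0 0.04239030203839615 32747
```

{"op": "servo_tool", "data": {
  "motion": [
    [[0,0.15,0,0,0.5],[0,0.3,0,0,0.5],[0,0.45,0,0,0.5],[0,0.6,0,0,0.5],[0,0.6,0,0,0.5]]
  ]
}}

```text
time_s: 12.25
eef_pos: [0.5968, -0.2672, 0.071]
eef_rot: [0.0, 0.99, 0.142, 0.0]
wrist_force: [-0.1, -0.1, 0.3]
opening: 0.252
grasp_force: 0.0
```

{"op": "servo_tool", "data": {
  "motion": [
    [[0,0.1,0,0,0.5],[0,0.2,0,0,0.5],[0,0.3,0,0,0.5],[0,0.3,0,0,0.5]]
  ]
}}

```text
time_s: 12.65
eef_pos: [0.5977, -0.2701, 0.071]
eef_rot: [0.0, 0.99, 0.142, 0.0]
wrist_force: [0.2, 0.5, -0.0]
opening: 0.25
grasp_force: 0.0
```

```bash
python3 m.py
```

```text
12.65 0.24995670448186877 0.0 [ 0.24680883  0.53714433 -0.04376391]
tcp x [-0.02131347] grip mean x -0.02408086351220952 top z 0.05655140910689787
plate top slope 0.005709303386901016 z@0 0.0358750894361958 32498
```

The plate has dropped flat (slope ≈ 0, top at 36 mm). Withdrawing.

{"op": "servo_tool", "data": {
  "motion": [
    [[0,-0.15,0,0,0.5],[0,-0.3,0,0,0.3],[0,-0.3,-1,0,0.2],[0,-0.3,-4,0,0],[0,-0.3,-8,0,0]]
  ]
}}

```text
time_s: 13.2
eef_pos: [0.5954, -0.2659, 0.1501]
eef_rot: [-0.002, 0.99, 0.142, -0.002]
wrist_force: [1.3, -0.5, 1.3]
opening: 0.502
grasp_force: 0.0
```

{"op": "servo_tool", "data": {
  "motion": [
    [[0,0,-3,0,0],[0,0,-6,0,0],[0,2,-8,0,0],[0,2,-8,0,0],[0,2,-8,0,0]]
  ]
}}

```text
time_s: 13.7
eef_pos: [0.6022, -0.286, 0.231]
eef_rot: [0.0, 0.99, 0.142, 0.0]
wrist_force: [0.0, -0.0, -1.2]
opening: 0.5
grasp_force: 0.0
```

```bash
python3 m.py; ls -t pics | head -1; cp pics/$(ls -t pics | head -1) pics/end.png
```

```text
13.7 0.5001070097446777 0.0 [ 0.04274454 -0.02775712 -1.15924999]
tcp x [-0.00477189] grip mean x -0.18773099224491946 top z 0.11589925261178798
plate top slope 0.006643046675532157 z@0 0.03584482640904006 10877
m13.70.png
```

View pics/end.png

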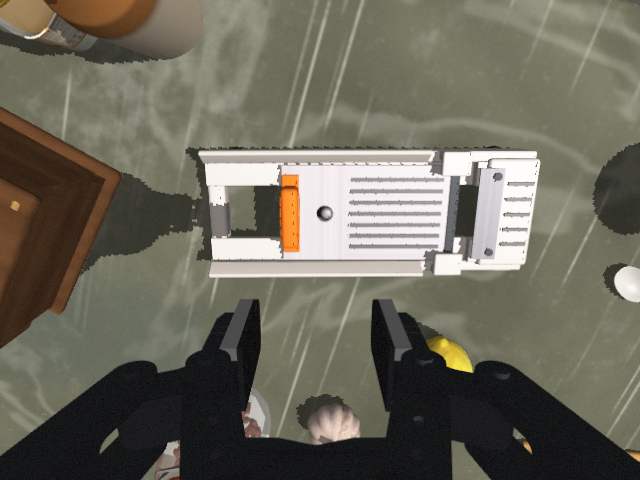

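The final view shows the pin head standing in the hole at (325,213). The front strip at (452,215) is under the lugs, the plate lies between the rails, and nothing touches it.

```bash
python3 -c "
from bench import ctrl
print(ctrl.hand_in())"
```

```text
the job is handed in; nothing more can be done
None
```

The plain plate is in the slicer, lying flat with its front edge under the lugs and its hole over the pin. I touched neither the comb plate, the lemon nor the garlic, and handed the job in at about 14 s, though the hand-in gave no verdict.

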